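Refit the burner's control knob and hold it pressed in

TASK

The control knob has come off the two-ring table-top burner and stands on the counter. Pick it up, turn it so that the flat in its bore matches the flat of the bare D-shaped spindle, push it fully home and keep it pressed down so that the spring-loaded spindle stays pressed in to its stop; finish while still holding the knob pressed in. Leave the small cup, the jug and the brush where they are.

Things in the scene. Friction and masses are not known exactly. Their poses are not given: they have to be found in the camera images.
- knob_center (a point): Centre, half-way up, of the loose black control knob (about 60 g, 48 mm high) standing upright on the counter right of the burner. Round skirt 51 mm across, 24 mm high; on it an upright grip bar 16 mm thick, flat-sided, 53 mm long, 24 mm high. z up; x along the bar towards its narrowed nose (the pointer), which reaches 31 mm from the axis, past the skirt; the blunt end reaches 22 mm.
- knob_bore (a point): Centre of the mouth of the D-shaped bore in the knob's underside, 24 mm below knob_center, same axes. The bore goes 19 mm up the knob's axis; 22 mm diameter, its flat lies 5.5 mm from the axis on the +x side, under the pointer nose. Its roof is 5 mm below knob_center.
- spindle_tip (a point): Centre of the top end of the bare upright steel spindle, in one of the burner's two control places. D section 20 mm in diameter, flat 4.5 mm from the axis; top 3 mm taper by 2 mm; stands 27 mm out of the panel (tip 87 mm above the counter). z up; x from the axis towards the flat, whose direction varies. It cannot turn. With the knob home, knob_center is 5 mm above this point, x axes alike.
- spindle (a joint): How far the spindle is pressed down into the burner, m: 0 free, 0.006 at its stop. A spring pushes it up with 3 N at the start and 9 N at the stop.
- burner: Steel two-ring burner, fixed: 260 mm deep (x), 360 mm wide (y), top panel 60 mm above the counter, pan supports to 94 mm; origin at the centre of its underside, x to its far side. Its two control places are 92 mm from the centre towards the near side, 88 mm left and right; one holds the bare spindle, the other a fixed knob of the same kind reaching 56 mm above the panel.
- cup: Small brown espresso cup, 64x87x50 mm, standing on the counter behind the knob; origin under its centre. To be left alone.
- jug: Small steel milk jug, 103x69x92 mm, standing on the counter at the right; origin under its centre. To be left alone.
- brush: Turquoise group brush, 170 mm long, lying on the counter in front of the burner at the left; origin at the middle of its underside. To be left alone.

How it is judged:
By the outcome, as a careful person would: the job done as asked, in the order asked, and still so for the second after the job is handed in, while the arm keeps its last pose, push and grip.
It also fails if it takes over 38 s, if anything falls off the work surface, if the arm or the gripper's body presses on something with over 40 N, if the wrist force passes 120 N, or if a joint passes its speed limit or range.

ROBOT

A 6-joint arm with a two-finger parallel gripper is mounted at the origin on a cart in front of the work surface, level with it; the furniture and walls round the work are solid. World frame = base frame: x ahead of the robot, y to its left, z up, the work surface at z = 0. Lengths are in m, angles in rad, forces in N, time in s.
With the tool pointing down it reaches from about 0.35 to 0.85 m from the base axis. Payload 8.1 kg.
Tool frame: the origin (TCP) lies at the centre of the arm's flange, where the gripper is bolted on; the fingertips stand 186 mm ahead of it and the grasp point (between the pads) lies 167 mm ahead of it (robot.grasp_offset is the distance from the TCP to the grasp point, in m); z points along the fingers, y is the line along which they close (so a half turn about z gives the same grasp; the last joint's range is limited). The gripper opens to 93 mm and grips with 3 to 60 N. Pads are 15 mm wide; open, the fingers measure 128 mm over their backs; the gripper's body (75 mm by 188 mm) begins 65 mm behind the grasp point.
Start: joints at [-1.285, 0.13, 1.488, -0, 1.523, -0.085], TCP at [0.217, -0.559, 0.405] pointing down, gripper open.
Joint ranges: [-2.96, 2.96], [-0.89, 2.26], [0.02, 2.5], [-1.34, 4.48], [0, 2.73], [-2.66, 2.66]. Speed limits (rad/s): [2.39, 2.39, 2.79, 3.14, 3.14, 3.14].

INTERFACE

Orientations are given as a rotation vector (axis times angle).
In Python, from plant import robot gives the robot as it stands.
- The arm moves only by the tool drive_tool, never from a script. Its argument "moves" is one flat list of numbers, 7 for each row, row after row: the finger opening in mm, from 0 to 93, then the shift along the tool's x, y, z in mm, then the turn, a rotation vector about the tool's x, y, z in degrees. A call has 1 to 8 rows; each row shifts and turns the commanded pose from where the row before left it, along the tool's axes as they then stand; what a row does not reach is not made up. A row lasts 1/10 s, in which the tool goes at most 50 mm and 8.59 degrees, less where a joint would pass 70% of its speed; a pose out of reach is approached as far as the arm can. A call is refused whole if a number of a shift passes 50 or a number of a turn 8.59, either way. A call with a gripper value outside its range is refused whole. The fingers move at their own pace and stop on an object; "grip_force" is the grip in N (left out, the last holds). Time passes only in rows, so rows that do not move let the fingers close. It gives the time, the measured TCP pose, the force, the opening and the grip force at its end, in the units of the state.
- robot.read_state(): the state, without advancing time (a new reading comes with each control period).
- robot.read_camera(name): name is "side" or "top" or "wrist"; returns a dict with "color" (480x640x3 uint8, red, green, blue), "depth" (480x640 float32, m along the optical axis (not along the pixel's ray), 0 where there is no reading), "mtx" (3x3 intrinsics, pixels), "dist_coeffs" ([k1, k2, p1, p2, k3] as OpenCV has them; the pictures are not rectified), "R" (3x3) and "t" (3): a world point X has camera coordinates R X + t. Camera axes: x right, y down, z forward; pixel columns grow to the right and rows downward; lengths in m; the calibration is good to about 2 mm. A picture is of the moment at which its call begins.
- robot.close_job(): hands the job in; it is judged then, once.
The state is a dict: "t": time; "q": joint angles; "dq": joint speeds; "joint_torque": joint torques, N m; "tool_pos": TCP position; "orientation": TCP orientation; "force": force on the tool from outside, world axes, zero at the start; "wrist_torque": the same for the moment, N m; "opening": finger opening in m; "gripper_force": force on a finger pad.
Only numpy, scipy, OpenCV 4.12 (cv2) and the standard library are available. Lean on these libraries where they do the work, as an engineer would, in place of code of your own. Each camera call takes 0.05 s, during which the arm holds its last target. There are 200 camera calls.

## Working session

There is one attempt and no reset: what is moved stays moved. The work goes in short steps, Python scripts to look and compute and a tool call to move; the robot and the scene stay as the last step left them, time stands still between calls to the robot, and variables do not carry over. Pictures are saved under pics/ and viewed, at most 10 in all, crops included, and the job is handed in when it is done.

Besides the shell and the picture viewer there is one more tool, called after "Request:" as name(argument=value, ...) on one line, values as JSON. drive_tool: Moves the arm, as the interface text tells. Its arguments: {"type":"object","properties":{"moves":{"type":"array","items":{"type":"number"}},"grip_force":{"type":"number"}},"required":["moves"]}

```bash
ls; mkdir -p pics
cat > h.py <<'E'
import numpy as np, cv2, pickle
from plant import robot
def snap(n,f):
    c=robot.read_camera(n); cv2.imwrite(f'pics/{f}.png',c['color'][:,:,::-1]); pickle.dump(c,open(f'pics/{f}.pkl','wb')); return c
def load(f): return pickle.load(open(f'pics/{f}.pkl','rb'))
def ray(c,u,v):
    p=cv2.undistortPoints(np.array([[[u,v]]],float),c['mtx'],c['dist_coeffs'])[0,0]
    R=np.array(c['R']);t=np.array(c['t']); return -R.T@t, R.T@np.array([p[0],p[1],1])
def atz(c,u,v,z):
    o,d=ray(c,u,v); return o+d*(z-o[2])/d[2]
def dep(c,u,v):
    o,d=ray(c,u,v); return o+d*c['depth'][int(round(v)),int(round(u))]
E
python3 - <<'E'
from h import *
snap('top','top1');snap('side','side1')
s=robot.read_state();print(s)
E
```

```text
pics
{'t': 0.1, 'q': array([-1.28535554e+00,  1.31093536e-01,  1.48918269e+00,  1.51935469e-05,
        1.52306429e+00, -8.54325025e-02]), 'dq': array([ 0.00096333, -0.00063739, -0.00240979,  0.00218642, -0.00059565,
        0.00071816]), 'joint_torque': array([ 1.77519334e-03, -5.61341250e+01, -4.93095446e+01,  7.70648732e-02,
        2.91480980e-02, -2.53652996e-05]), 'tool_pos': array([ 0.21740067, -0.55899204,  0.40378063]), 'orientation': array([-3.08602208e+00, -5.78911301e-01,  2.50250316e-04]), 'force': array([-1.10184051,  0.2917069 , -0.29819379]), 'wrist_torque': array([-0.00224749, -0.02293864,  0.00419097]), 'gripper_force': 0.0, 'opening': 0.09281116262161507}
```

View pics/top1.png

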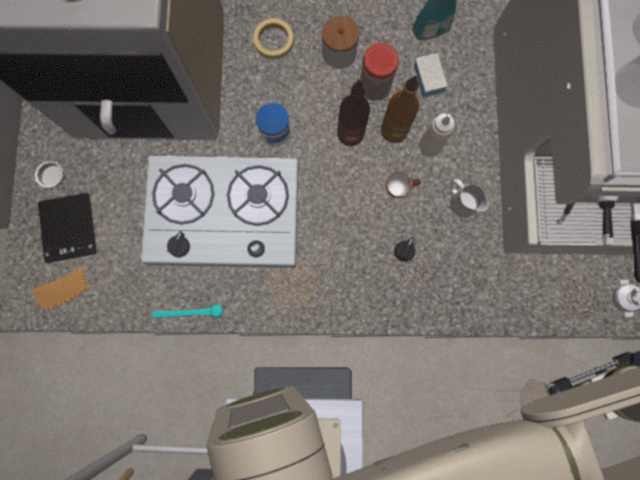

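View pics/side1.png

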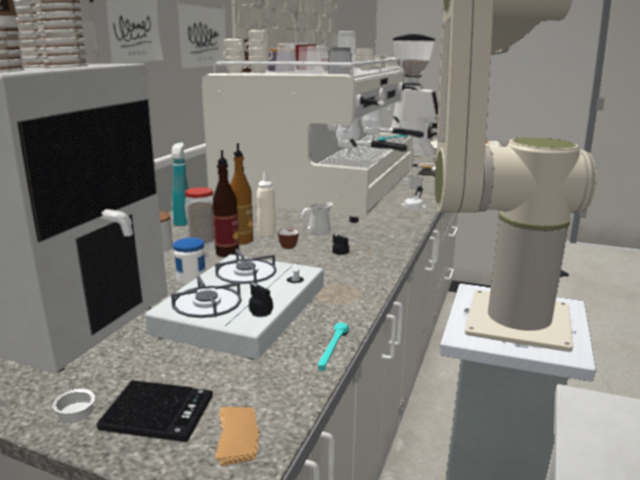

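The top view shows the loose knob at about (404,250), pointer to the upper right, and the bare spindle at about (256,248). The cup is at (400,185), the jug at (467,198) and the brush at (188,312).

Run:
```python
from h import *
c=load('top1');im=c['color'][:,:,::-1]
a=cv2.resize(im[225:275,380:430],(400,400),interpolation=cv2.INTER_CUBIC)
b=cv2.resize(im[223:273,231:281],(400,400),interpolation=cv2.INTER_CUBIC)
cv2.imwrite('pics/crop1.png',np.hstack([a,b]))
print('knob',atz(c,404,251,.03),dep(c,404,251),'sp',atz(c,256,248,.087),dep(c,256,248))
for p in [(150,157),(298,157),(297,265),(143,263)]: print(atz(c,*p,.06))
print(-np.array(c['R']).T@c['t'])
```

```text
knob [ 0.49903998 -0.25878792  0.03      ] [ 0.4968386  -0.25629185  0.04572663] sp [0.49352923 0.08774661 0.087     ] [ 0.31686297 -0.05222292  1.33147293]
[0.7138128  0.35123085 0.06      ]
[ 0.71872003 -0.00279861  0.06      ]
[ 0.45884796 -0.00538583  0.06      ]
[0.45880517 0.35132944 0.06      ]
[ 0.31686297 -0.05222292  1.33147293]
```

View pics/crop1.png

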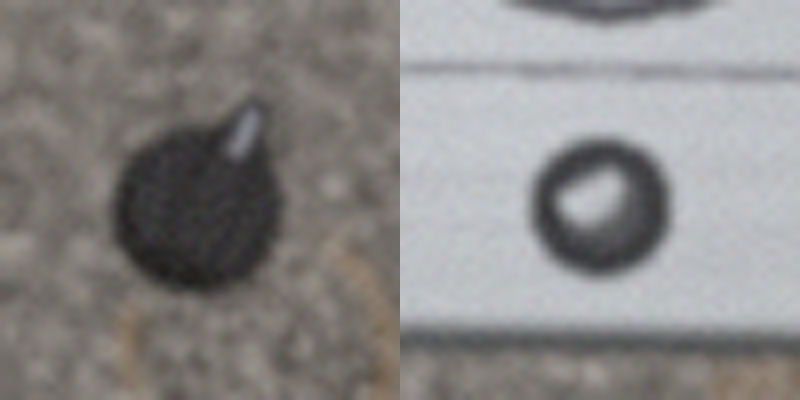

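```bash
cat >> h.py <<'E'
from scipy.spatial.transform import Rotation as Ro
def go(x,y,z,yaw):
    """tool-frame shift (mm) now, and turn about tool axes (deg) to tool pointing down with tool x at yaw deg"""
    s=robot.read_state();R=Ro.from_rotvec(s['orientation'])
    T=Ro.from_euler('z',yaw,degrees=True)*Ro.from_euler('x',180,degrees=True)
    print('t',round(s['t'],2),'pos',s['tool_pos'].round(4),'F',s['force'].round(1),'op',round(s['opening'],4),'gf',round(s['gripper_force'],1))
    print('shift',(R.inv().apply(np.array([x,y,z])-s['tool_pos'])*1000).round(1),'turn',np.degrees((R.inv()*T).as_rotvec()).round(2))
    print('shift after turn',(T.inv().apply(np.array([x,y,z])-s['tool_pos'])*1000).round(1))
E
python3 -c "
from h import *
go(.46,-.258,.40,-29)"
```

```text
t 0.1 pos [ 0.2174 -0.559   0.4038] F [-1.1  0.3 -0.3] op 0.0928 gf 0.0
shift [ 335.2 -192.6    4.2] turn [-1.000e-01  3.000e-02  5.025e+01]
shift after turn [  66.3 -380.9    3.8]
```

Request:
drive_tool(moves=[93,34,-19,0,0,0,0,93,34,-19,0,0,0,0,93,34,-19,0,0,0,0,93,34,-19,0,0,0,0,93,34,-19,0,0,0,0,93,34,-19,0,0,0,0,93,34,-19,0,0,0,0,93,34,-19,0,0,0,0])

```text
t: 0.9
tool_pos: [0.4165, -0.3175, 0.4044]
orientation: [-3.087, -0.579, 0.001]
force: [0.1, -0.4, 0.9]
opening: 0.0928
gripper_force: 0.0
```

Request:
drive_tool(moves=[93,34,-19,0,0,0,0,93,29,-21,0,0,0,0,93,0,0,0,0,0,8.3,93,0,0,0,0,0,8.3,93,0,0,0,0,0,8.3,93,0,0,0,0,0,8.3,93,0,0,0,0,0,8.3,93,0,0,0,0,0,8.3])

```text
t: 1.7
tool_pos: [0.46, -0.2588, 0.4042]
orientation: [-3.042, 0.784, 0.001]
force: [0.9, -0.2, -0.5]
opening: 0.0931
gripper_force: 0.0
```

Request:
drive_tool(moves=[93,0,0,0,0,0,0,93,0,0,0,0,0,0])

```text
t: 1.9
tool_pos: [0.46, -0.2588, 0.4044]
orientation: [-3.046, 0.768, 0.001]
force: [-0.1, -0.7, 0.1]
opening: 0.0934
gripper_force: 0.0
```

```bash
python3 -c "
from h import *
c=snap('wrist','w1')
go(.498,-.258,.30,-29)
p=cv2.projectPoints(np.array([[.498,-.258,.03]]),cv2.Rodrigues(np.array(c['R']))[0],np.array(c['t']),c['mtx'],c['dist_coeffs'])[0];print(p)"
```

```text
t 1.95 pos [ 0.46   -0.2588  0.4045] F [-0.6 -0.2  0.6] op 0.0925 gf 0.0
shift [ 33.1 -18.8 104.5] turn [-0.    0.03  0.68]
shift after turn [ 32.8 -19.1 104.5]
[[[300.58241553 172.16233067]]]
```

View pics/w1.png

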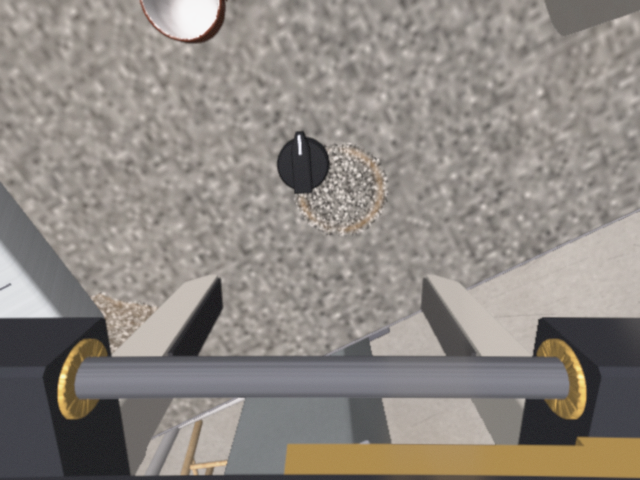

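The wrist view shows the knob at about (303,163), nose at (300,132), blunt end at about (303,192). I'll enlarge it to get the axis.

```bash
python3 -c "
from h import *
c=load('w1')
cv2.imwrite('pics/crop2.png',cv2.resize(c['color'][120:205,260:345,::-1],(595,595),interpolation=cv2.INTER_CUBIC))"
```

```text
(no output)
```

View pics/crop2.png

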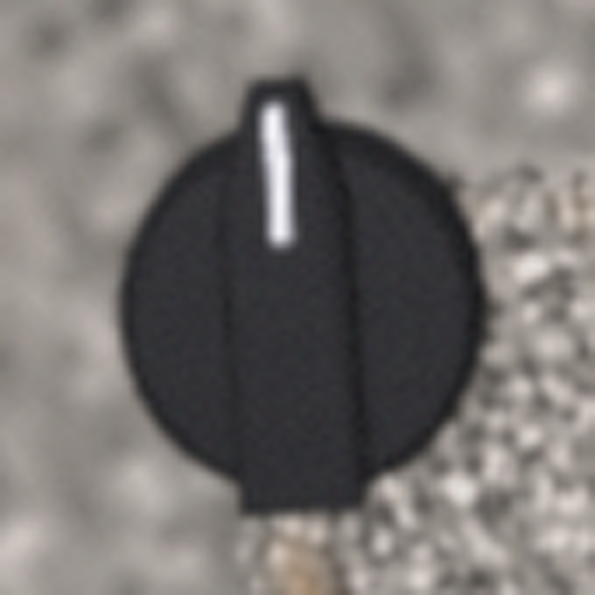

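```bash
python3 -c "
from h import *
c=load('w1')
f=lambda u,v,z=.048:atz(c,260+u/7-.43,120+v/7-.43,z)
ang=lambda a,b:np.degrees(np.arctan2(*(b-a)[[1,0]]))
a=f(304,510);b=f(275,85)
print(a,b,np.linalg.norm(b-a),ang(a,b),ang(f(304,480),f(288,170)),ang(f(282,243),f(270,105)))
d=(b-a)/np.linalg.norm(b-a);print('axis',a+d*.022, b-d*.031)
print('skirt',f(304,305,.024))
go(*((a+d*.022)[:2]),.30,ang(a,b))
"
```

```text
[ 0.48307155 -0.25316335  0.048     ] [ 0.52974585 -0.27510862  0.048     ] 0.051576018567516584 -25.18191732941996 -26.11287499343714 -24.121194546829486
axis [ 0.5029807  -0.26252421  0.048     ] [ 0.50169205 -0.26191832  0.048     ]
skirt [ 0.50364989 -0.26334536  0.024     ]
t 1.95 pos [ 0.46   -0.2588  0.4045] F [-0.6 -0.2  0.6] op 0.0925 gf 0.0
shift [ 39.6 -17.1 104.5] turn [-0.    0.03 -3.14]
shift after turn [ 40.4 -14.9 104.5]
```

Request:
drive_tool(moves=[70,0,0,0,0,0,-3.0,70,20,-7.5,40,0,0,0,70,20,-7.5,40,0,0,0,70,0,0,40,0,0,0,70,0,0,30,0,0,0,70,0,0,0,0,0,0,70,0,0,0,0,0,0])

```text
t: 2.65
tool_pos: [0.5026, -0.2626, 0.255]
orientation: [-3.064, 0.692, 0.002]
force: [0.4, 0.4, 1.4]
opening: 0.0701
gripper_force: 0.0
```

```bash
python3 -c "
from h import *
go(.5028,-.2626,.2125,-25.3)
c=snap('wrist','w2')"
```

```text
t 2.65 pos [ 0.5026 -0.2626  0.255 ] F [0.4 0.4 1.4] op 0.0701 gf 0.0
shift [ 0.2 -0.  42.5] turn [-0.01  0.06 -0.16]
shift after turn [ 0.2 -0.1 42.5]
```

View pics/w2.png

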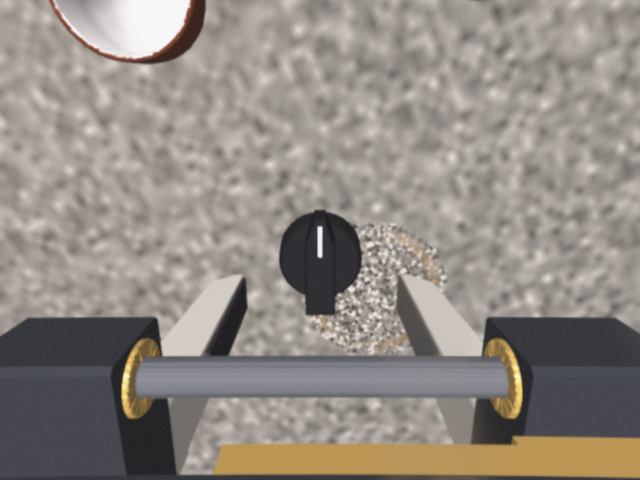

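The bar is now upright in the picture at u=320, nose top at (320,211), blunt end at (320,313), centred between the fingers. I'll check the axis once more before closing.

```bash
python3 -c "
from h import *
c=load('w2')
a=atz(c,320,313.5,.048);b=atz(c,319.8,211,.048)
d=(b-a)/np.linalg.norm(b-a);print(np.linalg.norm(b-a),a+d*.022,b-d*.031,np.degrees(np.arctan2(d[1],d[0])))
print(atz(c,279.5,255,.024),atz(c,361.5,255,.024))
"
```

```text
0.05616182201552255 [ 0.50346426 -0.26243374  0.048     ] [ 0.5063207  -0.26378941  0.048     ] -25.3891083985228
[ 0.51592569 -0.24243737  0.024     ] [ 0.49559922 -0.28517213  0.024     ]
```

Request:
drive_tool(moves=[70,0,0,21,0,0,0,70,0,0,21,0,0,0,70,0,0,0,0,0,0])

```text
t: 3.0
tool_pos: [0.5024, -0.2626, 0.2127]
orientation: [-3.064, 0.694, 0.001]
force: [-1.1, 1.2, -1.3]
opening: 0.0698
gripper_force: 0.0
```

Request:
drive_tool(moves=[0,0,0,0,0,0,0,0,0,0,0,0,0,0,0,0,0,0,0,0,0,0,0,0,0,0,0,0,0,0,0,0,0,0,0,0,0,0,0,0,0,0,0,0,0,0,0,0,0], grip_force=50)

```text
t: 3.7
tool_pos: [0.5026, -0.2626, 0.2127]
orientation: [-3.064, 0.695, 0.0]
force: [-0.4, -0.5, 0.1]
opening: 0.0186
gripper_force: 0.0
```

Request:
drive_tool(moves=[0,0,0,0,0,0,0,0,0,0,-10,0,0,0,0,0,0,-40,0,0,0,0,0,0,-40,0,0,0,0,0,0,-40,0,0,0,0,0,0,0,0,0,0])

```text
t: 4.3
tool_pos: [0.5044, -0.2637, 0.351]
orientation: [3.06, -0.694, 0.018]
force: [0.7, -0.9, 0.4]
opening: 0.0158
gripper_force: 50.0
```

```bash
python3 -c "
from h import *
c=snap('wrist','w3')
cv2.imwrite('pics/crop3.png',cv2.resize(c['color'][200:440,200:440,::-1],(600,600),interpolation=cv2.INTER_CUBIC))
go(.455,.088,.39,23)"
```

```text
t 4.35 pos [ 0.5038 -0.2633  0.3476] F [-0.7 -0.3 -1.3] op 0.0154 gf 50.0
shift [-195.2 -295.8  -44.2] turn [  0.25  -0.4  -48.55]
shift after turn [  92.4 -342.4  -42.4]
```

View pics/crop3.png

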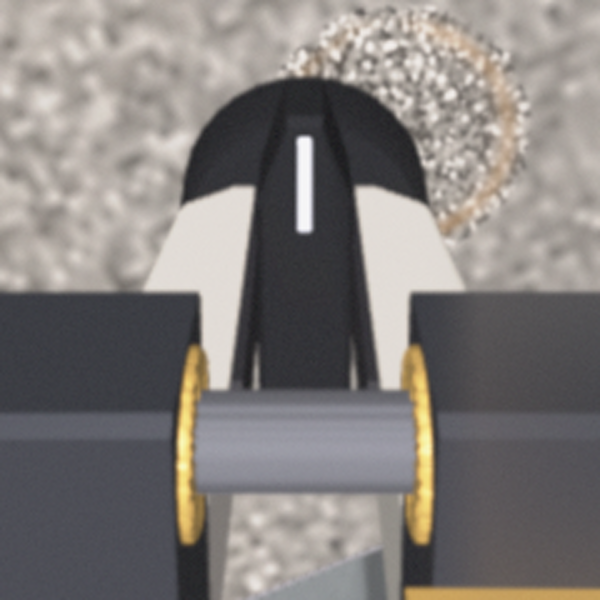

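The knob is held, its bar straight between the fingers with the white mark upright at crop (303,185). Next I'll turn it and carry it to just short of the spindle.

Request:
drive_tool(moves=[0,0,0,-10,0,0,-8,0,0,0,0,0,0,-8,0,0,0,0,0,0,-8,0,0,0,0,0,0,-8,0,0,0,0,0,0,-8,0,0,0,0,0,0,-8,0,0,0,0,0,0,0])

```text
t: 5.05
tool_pos: [0.5023, -0.2623, 0.3514]
orientation: [-3.079, -0.615, 0.003]
force: [-0.3, -0.5, -0.1]
opening: 0.0156
gripper_force: 50.0
```

```bash
python3 -c "
from h import *
go(.424,.058,.36,23)"
```

```text
t 5.05 pos [ 0.5023 -0.2623  0.3514] F [-0.3 -0.5 -0.1] op 0.0156 gf 50.0
shift [  50.7 -325.9   -8. ] turn [-0.11  0.07 -0.42]
shift after turn [  53.1 -325.5   -8.6]
```

Request:
drive_tool(moves=[0,6,-41,-1,0,0,0,0,6,-41,-1,0,0,0,0,6,-41,-1,0,0,0,0,6,-41,-1,0,0,0,0,6,-41,-1,0,0,0,0,6,-41,-1,0,0,0,0,6,-41,-1,0,0,0,0,9,-38,-1,0,0,0])

```text
t: 5.85
tool_pos: [0.4245, 0.0588, 0.3602]
orientation: [-3.083, -0.604, 0.001]
force: [0.9, -0.1, -1.0]
opening: 0.0155
gripper_force: 50.0
```

Request:
drive_tool(moves=[0,0,0,0,0,0,0,0,0,0,0,0,0,0,0,0,0,0,0,0,0])

```text
t: 6.15
tool_pos: [0.4258, 0.0566, 0.3604]
orientation: [3.082, 0.608, -0.001]
force: [-0.1, 0.8, -1.0]
opening: 0.0155
gripper_force: 50.0
```

```bash
python3 -c "
from h import *
c=snap('wrist','w4')
go(.424,.058,.36,23)
p=cv2.projectPoints(np.array([[.4935,.0877,.087]]),cv2.Rodrigues(np.array(c['R']))[0],np.array(c['t']),c['mtx'],c['dist_coeffs'])[0][0,0];print(p)
u,v=int(p[0]),int(p[1])
im=c['color'][:,:,::-1]
a=im[v-40:v+40,u-40:u+40]; b=im[200:400,220:420]
cv2.imwrite('pics/crop4.png',np.hstack([cv2.resize(x,(400,400),interpolation=cv2.INTER_CUBIC) for x in (a,b)]));print(u-40,v-40)
"
```

```text
t 6.2 pos [0.4259 0.0563 0.3604] F [ 0.1 -0.2 -0.4] op 0.0155 gf 50.0
shift [-1.1 -2.3  0.4] turn [ 0.01  0.04 -0.71]
shift after turn [-1.  -2.3  0.4]
[315.00110905 125.36825659]
275 85
```

View pics/crop4.png

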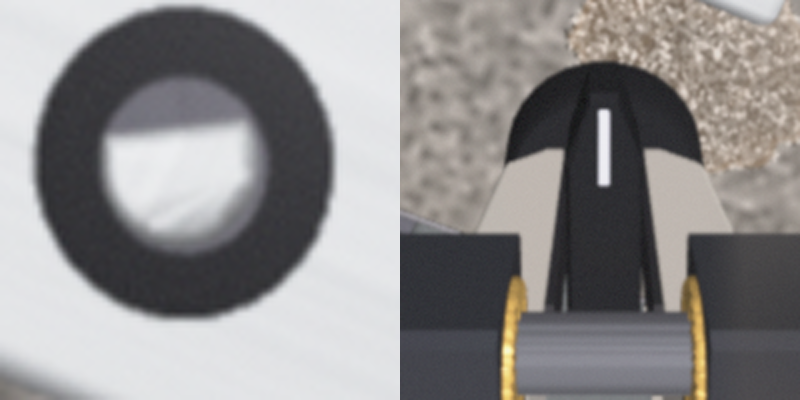

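The left crop shows the spindle inside a black collar (centre about (185,163)), its flat edge running from (107,135) to (248,122), facing up and a little left. The right crop shows the knob still straight in the grip.

```bash
python3 -c "
from h import *
c=load('w4')
f=lambda u,v,z:atz(c,275+u/5-.4,85+v/5-.4,z)
print('cam',-np.array(c['R']).T@c['t'])
for z in(.084,.087):
  a=f(107,135,z);b=f(248,122,z);e=a-b;print(z,a,b,np.linalg.norm(e),'flat dir',np.degrees(np.arctan2(e[1],e[0]))-90)
for z in(.060,.064,.068):
  L,Rr,T,B=f(37,163,z),f(333,163,z),f(185,7,z),f(185,318,z)
  print(z,(L+Rr)/2,(T+B)/2,np.linalg.norm(L-Rr),np.linalg.norm(T-B))
for z in (.06,.084,.087):
  print('body',z,(f(103,165,z)+f(265,165,z))/2,np.linalg.norm(f(103,165,z)-f(265,165,z)),f(185,75,z),f(185,253,z))
for p in [(150,180),(200,220),(170,100),(185,280),(60,160)]: print(p,dep(c,275+p[0]/5,85+p[1]/5))
# knob mark / skirt, in tool frame
g=robot.read_state();R=Ro.from_rotvec(g['orientation'])
k=lambda u,v,h:(R.inv().apply(atz(c,220+u/2-.25,200+v/2-.25,g['tool_pos'][2]-.2125+h)-g['tool_pos'])*1000).round(1)
print('nose top',k(203,95,.048),'skirt front',k(203,62,.024), 'skirt L/R',k(107,160,.024),k(303,160,.024),'mark',k(203,110,.048),k(203,186,.048))
"
```

```text
cam [0.49756493 0.0852031  0.34073735]
0.084 [0.49662134 0.10195875 0.084     ] [0.5048375  0.08608855 0.084     ] 0.01787088182671157 flat dir 27.371035388110954
0.087 [0.49663237 0.10176296 0.087     ] [0.50475252 0.0860782  0.087     ] 0.017662058900448106 flat dir 27.37103538811084
0.06 [0.49720225 0.09218154 0.06      ] [0.49683562 0.09203735 0.06      ] 0.04103410569705346 0.04117233473631787
0.064 [0.49720742 0.09208211 0.064     ] [0.49684601 0.09193998 0.064     ] 0.04044944383917548 0.04058570336440912
0.068 [0.49721259 0.09198268 0.068     ] [0.4968564 0.0918426 0.068    ] 0.03986478198129748 0.03999907199250042
body 0.06 [0.49690943 0.09221628 0.06      ] 0.0224661809630076 [0.50787728 0.09648113 0.06      ] [0.48601182 0.0876827  0.06      ]
body 0.084 [0.49696547 0.09161673 0.084     ] 0.020545566067940176 [0.50699568 0.09551698 0.084     ] [0.48699949 0.08747072 0.084     ]
body 0.087 [0.49697248 0.09154179 0.087     ] 0.020305489206056772 [0.50688548 0.09539646 0.087     ] [0.48712294 0.08744422 0.087     ]
(150, 180) [0.49356845 0.09446198 0.08805755]
(200, 220) [0.49146301 0.08687078 0.0872576 ]
(170, 100) [0.50391368 0.09675567 0.06175457]
(185, 280) [0.48260011 0.08593647 0.06284096]
(60, 160) [0.49087276 0.10788837 0.06137755]
nose top [ 29.7   0.5 164.5] skirt front [ 29.7   0.5 188.5] skirt L/R [  5.7 -22.  188.5] [  5.7  24.  188.5] mark [ 26.6   0.5 164.5] [ 10.2   0.5 164.5]
```

```bash
python3 -c "
from h import *
c=load('w4');s=robot.read_state();R=Ro.from_rotvec(s['orientation'])
g=cv2.cvtColor(c['color'],cv2.COLOR_RGB2GRAY).astype(float)
def proj(P): return cv2.projectPoints(s['tool_pos']+R.apply(np.array(P,float)),cv2.Rodrigues(np.array(c['R']))[0],np.array(c['t']),c['mtx'],c['dist_coeffs'])[0][:,0]
cols=[282,288,294,300,306,312,332,338,344,350,356,362]
obs=[]
for u in cols:
    p=g[215:290,u]; i=np.argmax(p<85); obs.append(215+i-(85-p[i])/max(p[i-1]-p[i],1))
print(np.round(obs,1))
th=np.radians(np.arange(-90,91,1))
from scipy.optimize import least_squares
for h in (0,.001,.003):
    def r(q):
        P=proj(np.c_[q[0]+.0255*np.cos(th),q[1]+.0255*np.sin(th),np.full(th.size,.2125-h)]);o=np.argsort(P[:,0])
        return np.interp(cols,P[o,0],P[o,1])-obs
    q=least_squares(r,[0,0],diff_step=1e-3,x_scale=1e-3).x if 0 else least_squares(lambda w:r(w/1000),[0.,0.],diff_step=.01,x_scale=1).x
    print(h,q.round(2),r(q/1000).round(1))
print('nose edges',proj([[.031+d,.0005,.2125-h] for d in(-.0015,0) for h in(.048,.024)]))
print(g[225:255,321].astype(int))
"
```

```text
[249.8 243.  238.1 235.  233.1 231.5 231.6 233.  235.9 239.3 243.5 251.1]
0 [-2.4   0.68] [ 0.1  0.2  0.3  0.1 -0.4 -0.2 -0.2  0.  -0.4 -0.2  0.5  0.1]
0.001 [-2.15  0.68] [-0.1  0.1  0.3  0.2 -0.3 -0.2 -0.2  0.1 -0.3 -0.1  0.5  0. ]
0.003 [-1.66  0.67] [-0.3  0.1  0.4  0.2 -0.2 -0.1 -0.   0.2 -0.3 -0.1  0.4 -0.2]
nose edges [[321.24286029 247.68130416]
 [321.2337469  231.06150551]
 [321.24591659 244.04957   ]
 [321.23637456 227.86897588]]
[189 171 154 146 134  98  58  37  35  38  38  38  36  33  34  35  36  32
  32  32  38  42  45  46  48  48  44  48  56 129]
```

```bash
python3 -c "
from h import *
go(.4981,.0931,.31,27.4)"
```

```text
t 6.2 pos [0.4259 0.0563 0.3604] F [ 0.1 -0.2 -0.4] op 0.0155 gf 50.0
shift [80.8 -6.7 50.4] turn [ 0.01  0.04 -5.11]
shift after turn [81.1  0.6 50.4]
```

Request:
drive_tool(moves=[0,0,0,0,0,0,-5.1,0,27,0.2,0,0,0,0,0,27,0.2,0,0,0,0,0,27,0.2,25,0,0,0,0,0,0,25,0,0,0,0,0,0,0,0,0,0,0,0,0,0,0,0,0,0,0,0,0,0,0,0])

```text
t: 7.0
tool_pos: [0.4982, 0.0934, 0.3122]
orientation: [3.051, 0.745, 0.003]
force: [0.4, -0.0, 0.2]
opening: 0.0158
gripper_force: 50.0
```

```bash
python3 -c "
from h import *
go(.4981,.0931,.298,27.4)"
```

```text
t 7.0 pos [0.4982 0.0934 0.3122] F [ 0.4 -0.   0.2] op 0.0158 gf 50.0
shift [-0.3  0.2 14.2] turn [ 0.04 -0.09  0.05]
shift after turn [-0.2  0.2 14.2]
```

Request:
drive_tool(moves=[0,0,0,6,0,0,0,0,0,0,5,0,0,0,0,0,0,2,0,0,0,0,0,0,2,0,0,0,0,0,0,0,0,0,0])

```text
t: 7.5
tool_pos: [0.4976, 0.0942, 0.2954]
orientation: [-3.051, -0.748, 0.001]
force: [0.1, -0.3, -0.0]
opening: 0.016
gripper_force: 50.0
```

Request:
drive_tool(moves=[0,0,0,2,0,0,0,0,0,0,2,0,0,0,0,0,0,0,0,0,0])

```text
t: 7.8
tool_pos: [0.4977, 0.0942, 0.2914]
orientation: [-3.051, -0.748, 0.001]
force: [-0.1, 0.2, -0.3]
opening: 0.0157
gripper_force: 50.0
```

```bash
python3 -c "
from h import *
print(robot.read_state()['wrist_torque']);go(.4981,.0931,.28,27.4)"
```

```text
[-0.00603168  0.02719364  0.0002639 ]
t 7.8 pos [0.4977 0.0942 0.2914] F [-0.1  0.2 -0.3] op 0.0157 gf 50.0
shift [-0.1  1.2 11.4] turn [-0.01  0.03  0.15]
shift after turn [-0.1  1.2 11.4]
```

Request:
drive_tool(moves=[0,0,0,2,0,0,0,0,0,0,2,0,0,0,0,0,0,2,0,0,0,0,0,0,0,0,0,0])

```text
t: 8.2
tool_pos: [0.4976, 0.0942, 0.2853]
orientation: [-3.051, -0.748, 0.001]
force: [0.1, 0.3, 0.4]
opening: 0.0157
gripper_force: 50.0
```

Request:
drive_tool(moves=[0,0,0,2,0,0,0,0,0,0,2,0,0,0,0,0,0,2,0,0,0,0,0,0,0,0,0,0])

```text
t: 8.6
tool_pos: [0.4979, 0.0942, 0.2798]
orientation: [-3.051, -0.748, -0.0]
force: [-0.3, -0.6, 2.9]
opening: 0.0155
gripper_force: 50.0
```

```bash
python3 -c "
from h import *
c=snap('side','s2');go(.4981,.0931,.274,27.4)
p=cv2.projectPoints(np.array([[.497,.092,.09]]),cv2.Rodrigues(np.array(c['R']))[0],np.array(c['t']),c['mtx'],c['dist_coeffs'])[0][0,0].astype(int)
cv2.imwrite('pics/crop5.png',cv2.resize(c['color'][p[1]-50:p[1]+50,p[0]-50:p[0]+50,::-1],(600,600),interpolation=cv2.INTER_CUBIC));print(p)"
```

```text
t 8.65 pos [0.4979 0.0942 0.28  ] F [-1.5  0.4  2.7] op 0.0156 gf 50.0
shift [-0.3  1.1  6. ] turn [ 0.   -0.01  0.14]
shift after turn [-0.3  1.1  6. ]
[294 266]
```

View pics/crop5.png

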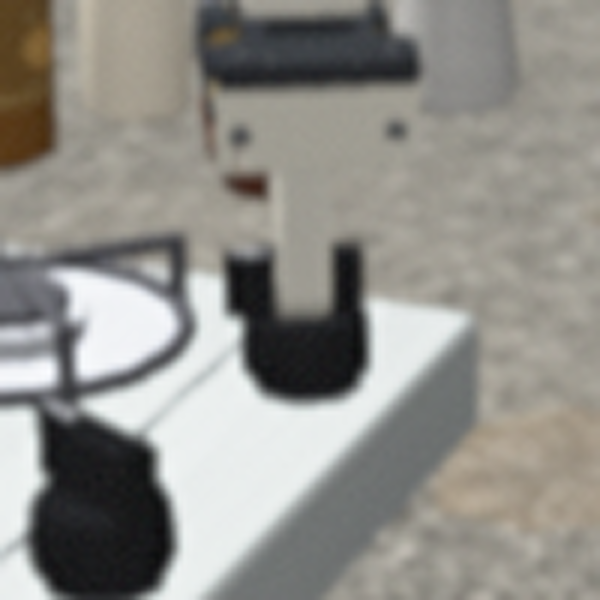

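The knob sits down on the spindle at crop (305,340), and the 2.9 N force at TCP z 0.280 is the spring's preload just as the roof meets the tip. Now I press it to the stop.

Request:
drive_tool(moves=[0,0,0,2,0,0,0,0,0,0,2,0,0,0,0,0,0,1,0,0,0,0,0,0,0,0,0,0])

```text
t: 9.05
tool_pos: [0.498, 0.0942, 0.2752]
orientation: [3.051, 0.748, 0.001]
force: [-3.0, 0.7, 7.7]
opening: 0.0155
gripper_force: 50.0
```

Request:
drive_tool(moves=[0,0,0,1,0,0,0,0,0,0,0.5,0,0,0,0,0,0,0,0,0,0])

```text
t: 9.35
tool_pos: [0.498, 0.0942, 0.2745]
orientation: [3.051, 0.748, 0.001]
force: [-4.1, -0.3, 13.3]
opening: 0.0156
gripper_force: 50.0
```

Request:
drive_tool(moves=[0,0,0,0.5,0,0,0,0,0,0,0.5,0,0,0,0,0,0,0,0,0,0,0,0,0,0,0,0,0], grip_force=60)

```text
t: 9.75
tool_pos: [0.4981, 0.0943, 0.2744]
orientation: [3.051, 0.748, 0.002]
force: [-9.1, -0.8, 20.8]
opening: 0.0154
gripper_force: 60.0
```

Request:
drive_tool(moves=[0,0,0,0,0,0,0,0,0,0,0,0,0,0,0,0,0,0,0,0,0,0,0,0,0,0,0,0])

```text
t: 10.15
tool_pos: [0.4981, 0.0942, 0.2744]
orientation: [3.051, 0.748, 0.002]
force: [-9.4, -0.5, 20.1]
opening: 0.0154
gripper_force: 60.0
```

Request:
drive_tool(moves=[0,-0.5,-0.2,0,0,0,0,0,0,0,0,0,0,0,0,0,0,0,0,0,0,0,0,0,0,0,0,0])

```text
t: 10.55
tool_pos: [0.4979, 0.0942, 0.2745]
orientation: [3.051, 0.748, 0.003]
force: [-7.0, -0.7, 18.0]
opening: 0.0157
gripper_force: 60.0
```

The push is steady at 18 N, well over the 9 N spring force, and the height no longer changes, so the spindle is at its stop. Handing in.

```bash
python3 -c "
from plant import robot
print(robot.close_job())"
```

```text
the job is handed in; nothing more can be done
None
```

I handed the job in with the gripper still holding the knob, flat matched to the spindle and pressed to its stop with about 18 N (spring 9 N), at about 10.6 s; the cup, jug and brush were not touched, and no verdict came back.

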